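# Rock the walnut wedge out of the glue-up jig

## Robot

A 6-joint arm with a two-finger parallel gripper is mounted at the origin on the work surface. World frame = base frame: x ahead of the robot, y to its left, z up, the work surface at z = 0. Lengths are in m, angles in rad, forces in N, time in s.
With the tool pointing down it reaches from about 0.325 to 0.9 m from the base axis. Payload 6.1 kg.
Tool frame: the origin (TCP) lies between the finger pads; the fingertips stand 19 mm ahead of it and the grasp point (between the pads) is the TCP; y points along the fingers, z is the direction in which the jaws open and shut, and the axes are right-handed (so a half turn about y gives the same grasp; the last joint's range is limited). The gripper opens to 87 mm and grips with 3 to 60 N. Pads are 19 mm wide; open, the fingers measure 117 mm over their backs; the gripper's body (75 mm by 190 mm) begins 51 mm behind the grasp point.
Start: joints at [-1.281, 0.22, 1.526, -0, 1.395, -0.126], TCP at [0.252, -0.572, 0.242] pointing down, gripper open.
Joint ranges: [-2.98, 2.98], [-0.91, 2.08], [0.09, 2.57], [-1.24, 4.39], [0.2, 2.65], [-2.68, 2.68]. Speed limits (rad/s): [2.57, 2.57, 3.01, 3.14, 3.14, 3.14].

## Interface

Orientations are given as a unit quaternion [x, y, z, w].
In Python, from bench import r gives the robot as it stands.
- The arm moves only by the tool servo_tool, never from a script. Its argument "deltas" is a list of rows, each a list of 3 entries, a list of its own where there are three numbers: the shift along the tool's x, y, z in cm, then the turn, a rotation vector about the tool's x, y, z in rad, then the opening, from -1 (shut) to 1 (fully open). A call has 1 to 20 rows; each row shifts and turns the commanded pose from where the row before left it, along the tool's axes as they then stand; what a row does not reach is not made up. A row lasts 1/12 s, in which the tool goes at most 41.7 mm and 7.16 degrees, less where a joint would pass 70% of its speed; a pose out of reach is approached as far as the arm can. A call with a gripper value outside its range is refused whole. The fingers move at their own pace and stop on an object; "grip_force" is the grip in N (left out, the last holds). Time passes only in rows, so rows that do not move let the fingers close. It gives the time, the measured TCP pose, the force and the opening at its end, in the units of the state.
- r.read_state(): the state, without advancing time (a new reading comes with each control period).
- r.capture(name): name is "side" or "top"; returns the picture (480x640x3 uint8, red, green, blue); there is no depth.
- r.get_calibration(name): a dict with "K" (3x3 intrinsics, pixels), "R" (3x3) and "t" (3): a world point X has camera coordinates R X + t. Camera axes: x right, y down, z forward; pixel columns grow to the right and rows downward; lengths in m; the calibration is good to about 2 mm. A picture is of the moment at which its call begins. get_calibration takes no time and is no camera call.
- r.sign_off(): hands the job in, once; it reports no verdict.
The state is a dict: "t": time; "qpos": joint angles; "qvel": joint speeds; "joint_torque": joint torques, N m; "tcp_pos": TCP position; "orientation": TCP orientation; "wrist_force": force on the tool from outside, world axes, zero at the start; "torque": the same for the moment, N m; "grip_width": opening from 0.0 (shut) to 1.0 (fully open).
Only numpy, scipy, OpenCV 4.12 (cv2) and the standard library are available. Lean on these libraries where they do the work, as an engineer would, in place of code of your own. Each camera call takes 0.05 s, during which the arm holds its last target. There are 200 camera calls.

## Task

The glue at one end of the strip in the wooden glue-up jig has set: take out the dark walnut wedge and leave the pale beech wedge seated. The walnut wedge is tight, so work its head loose while it still sits in the jig - pull it about a centimetre towards the beech wedge, then about a centimetre past its upright place the other way, then towards the beech wedge again - and then draw it up and out. Lower it foot first, still held, well down into the small blue box, and let it go there.

Things in the scene. Friction and masses are not known exactly. Their poses are not given: they have to be found in the camera images.
- walnut_wedge: Dark walnut wedge, 100 mm tall, 34 mm wide, 10 mm thick at the foot to 24 mm at the top, upright in either place of the jig. Origin: centre of the foot's underside (12 mm above the table). z up; y along its width, the line between the two wedges; x thickness. A 42 mm high heel and sprung jaw pinch it (about 15 N, fading to nil once raised 25 mm); stops at the foot leave 10 mm each side along y.
- walnut_head (a point): Centre of the walnut wedge's head, where to grasp it from above: 75 mm above its foot, 25 mm below its top, 21 mm thick, 34 mm wide; axes as the wedge. Pinch it across its thickness, swing it along its width (about 6 to 12 N here; a straight pull on the tight wedge takes 15 to 25 N). The jig's heel, jaws and fence end 54 mm above the table, 33 mm below this point when seated.
- beech_head (a point): The same point on the pale beech wedge, of the same shape, seated upright in the jig's other place; the two heads stand 100 mm apart at the start. It must stay where it is.
- box_mouth (a point): Centre of the mouth of the small open blue box fixed to the bench: 70 x 70 mm outside, 60 x 60 mm inside, 56 mm high, inner floor 5 mm above the table. x and y lie along its walls, z up.

How it is judged:
By the outcome, as a careful person would: the job done as asked, in the order asked, and still so for the second after the job is handed in, with the robot touching nothing.
It also fails if it takes over 48 s, if anything falls off the work surface, if the arm or the gripper's body presses on something with over 40 N, if the wrist force passes 120 N, or if a joint passes its speed limit or range.

## Working session

There is one attempt and no reset: what is moved stays moved. The work goes in short steps, Python scripts to look and compute and a tool call to move; the robot and the scene stay as the last step left them, time stands still between calls to the robot, and variables do not carry over. Pictures are saved under pics/ and viewed, about 8 in all and at most 12, crops included, and the job is handed in when it is done.

Besides the shell and the picture viewer there is one more tool, called after "Call:" as a command line: name --argument value ..., lists and objects as JSON in quotes. servo_tool: Moves the arm, as the interface text tells. Its arguments: {"type":"object","properties":{"deltas":{"type":"array","items":{"type":"array"}},"grip_force":{"type":"number"}},"required":["deltas"]}

```bash
mkdir -p pics; python3 - <<'E'
from bench import r
import cv2
for n in ("top","side"):
    im=r.capture(n); cv2.imwrite(f"pics/{n}0.png",im[:,:,::-1])
    c=r.get_calibration(n); print(n,c["K"].round(1).tolist(),c["R"].round(3).tolist(),c["t"].round(3).tolist())
print(r.read_state())
E
```

```text
top [[453.1, 0.0, 322.7], [0.0, 453.1, 241.6], [0.0, 0.0, 1.0]] [[-0.014, -1.0, 0.02], [-0.998, 0.013, -0.069], [0.068, -0.021, -0.997]] [-0.045, 0.551, 0.697]
side [[576.5, 0.0, 313.6], [0.0, 576.5, 244.0], [0.0, 0.0, 1.0]] [[-0.997, -0.071, 0.0], [-0.035, 0.485, -0.874], [0.062, -0.871, -0.487]] [0.523, 0.113, 0.836]
{'t': 0.1, 'qpos': array([-1.28108970e+00,  2.21174072e-01,  1.52749384e+00, -7.35529063e-07,
        1.39469498e+00, -1.26112549e-01]), 'qvel': array([-0.00072624, -0.00115826, -0.00280919,  0.00089101, -0.00043321,
       -0.00147895]), 'joint_torque': array([ 1.46472492e-03, -4.95942485e+01, -3.88520408e+01,  7.01475400e-02,
        5.14917600e-02, -3.63398749e-05]), 'tcp_pos': array([ 0.25230019, -0.57123913,  0.24053153]), 'orientation': array([-0.1460088 ,  0.69250239, -0.69125487,  0.14590601]), 'wrist_force': array([ 0.74085631, -0.55276837, -0.69420417]), 'torque': array([ 0.01160587, -0.01347368,  0.00740215]), 'grip_width': 1.000985284750635}
```

View pics/top0.png

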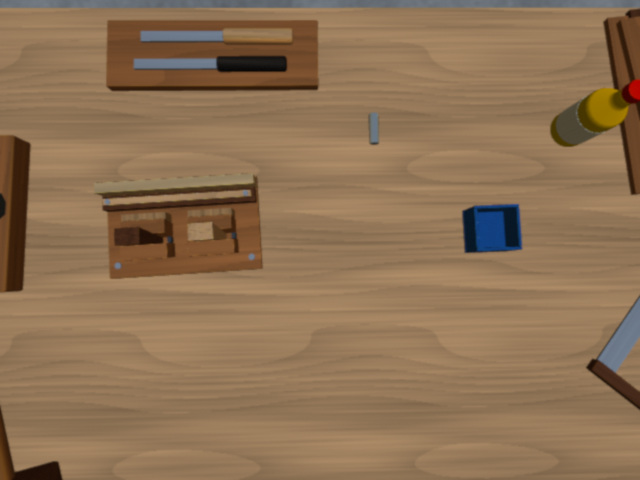

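View pics/side0.png

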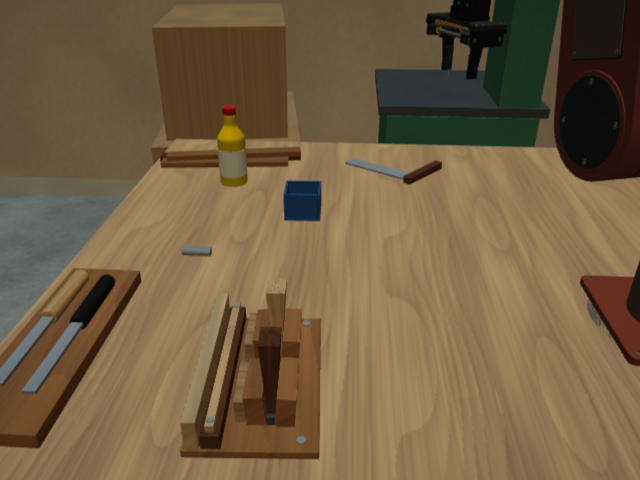

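The top view shows the walnut top near (127,236), the beech top near (200,231) and the box near (492,229). The side view shows walnut nearest at (270,320), with beech behind it at (277,290). Next I measure with masks.

```bash
cat > h.py <<'E'
import numpy as np, cv2
from bench import r
def ray(n,u,v,z):
    c=r.get_calibration(n); R=np.array(c["R"]);t=np.array(c["t"]);K=np.array(c["K"])
    o=-R.T@t; d=R.T@np.linalg.solve(K,[u,v,1]); return o+d*(z-o[2])/d[2]
def proj(n,X):
    c=r.get_calibration(n); p=np.array(c["K"])@(np.array(c["R"])@X+c["t"]); return p[:2]/p[2]
E
python3 - <<'E'
from h import *
t=cv2.imread("pics/top0.png"); s=cv2.imread("pics/side0.png")
a=cv2.resize(t[165:285,90:270],None,fx=4.4,fy=4.4,interpolation=cv2.INTER_NEAREST)
cv2.imwrite("pics/c_top.png",a)
b=cv2.resize(s[265:440,190:330],None,fx=3.4,fy=3.4,interpolation=cv2.INTER_NEAREST)
cv2.imwrite("pics/c_side.png",b)
h=cv2.cvtColor(t,cv2.COLOR_BGR2HSV)
m=cv2.inRange(h,(100,120,30),(130,255,255))
n,l,st,ce=cv2.connectedComponentsWithStats(m); i=1+np.argmax(st[1:,4]); 
cn=cv2.findContours((l==i).astype(np.uint8),0,2)[0][0]
print(st[i],cv2.approxPolyDP(cn,4,True)[:,0].tolist())
for u,v in cv2.approxPolyDP(cn,4,True)[:,0]: print(u,v,ray("top",u,v,.056).round(4))
for u,v in ((127,236),(200,231)): print(ray("top",u,v,.112).round(4))
for y in range(226,248,2): print(y,[tuple(int(k) for k in t[y,x]) for x in range(110,146,4)])
E
```

```text
[ 463  205   58   47 2449] [[517, 205], [464, 211], [466, 251], [520, 248]]
517 205 [ 0.5996 -0.3479  0.056 ]
464 211 [ 0.5913 -0.2664  0.056 ]
466 251 [ 0.5306 -0.2673  0.056 ]
520 248 [ 0.5341 -0.3496  0.056 ]
[0.5549 0.2166 0.112 ]
[0.5605 0.1176 0.112 ]
226 [(46, 78, 119), (45, 78, 119), (45, 78, 119), (42, 71, 109), (40, 69, 106), (39, 67, 102), (38, 65, 101), (33, 57, 88), (40, 69, 106)]
228 [(46, 78, 120), (38, 66, 102), (32, 56, 90), (27, 44, 72), (26, 42, 70), (24, 39, 65), (26, 44, 72), (22, 41, 69), (30, 53, 84)]
230 [(46, 80, 122), (32, 55, 87), (25, 38, 65), (23, 37, 63), (23, 38, 64), (22, 35, 60), (25, 40, 68), (20, 38, 65), (8, 18, 37)]
232 [(46, 80, 122), (32, 54, 86), (25, 40, 66), (25, 39, 65), (24, 36, 61), (23, 37, 63), (27, 42, 70), (21, 39, 65), (7, 16, 33)]
234 [(46, 80, 122), (31, 52, 83), (24, 37, 64), (24, 42, 70), (22, 37, 63), (21, 35, 59), (24, 38, 64), (21, 36, 62), (6, 14, 32)]
236 [(47, 81, 124), (32, 54, 87), (27, 41, 69), (26, 40, 69), (25, 41, 68), (21, 35, 60), (24, 38, 64), (22, 37, 63), (8, 17, 33)]
238 [(46, 80, 122), (32, 55, 88), (23, 39, 66), (24, 39, 65), (26, 40, 67), (21, 34, 58), (25, 39, 66), (23, 41, 69), (7, 17, 35)]
240 [(48, 81, 123), (32, 56, 88), (24, 38, 64), (24, 38, 63), (25, 39, 66), (21, 35, 59), (25, 40, 68), (23, 39, 65), (7, 17, 35)]
242 [(47, 82, 124), (35, 60, 95), (25, 39, 65), (25, 38, 65), (23, 37, 62), (22, 35, 61), (26, 40, 69), (24, 38, 64), (8, 17, 35)]
244 [(48, 81, 123), (36, 64, 101), (24, 41, 69), (25, 42, 68), (21, 37, 63), (21, 38, 64), (21, 41, 68), (25, 46, 71), (23, 42, 71)]
246 [(47, 79, 120), (43, 75, 116), (40, 72, 111), (45, 82, 119), (43, 73, 112), (44, 76, 117), (45, 79, 122), (49, 84, 126), (48, 81, 125)]
```

View pics/c_top.png

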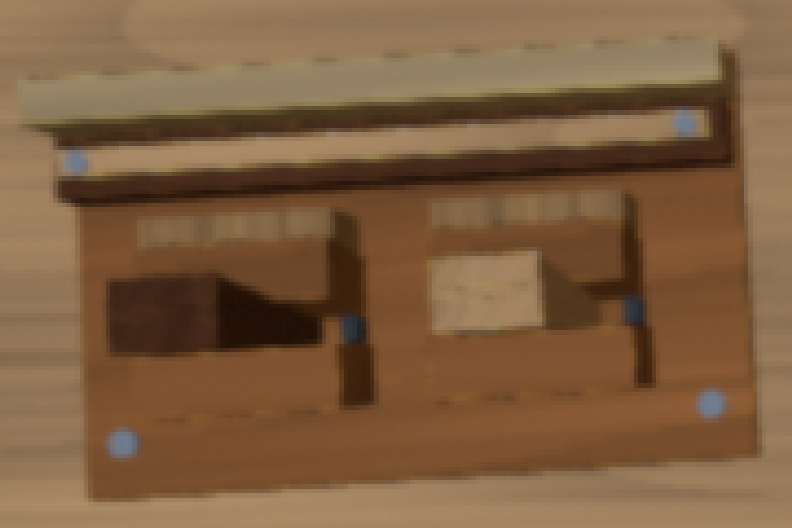

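View pics/c_side.png

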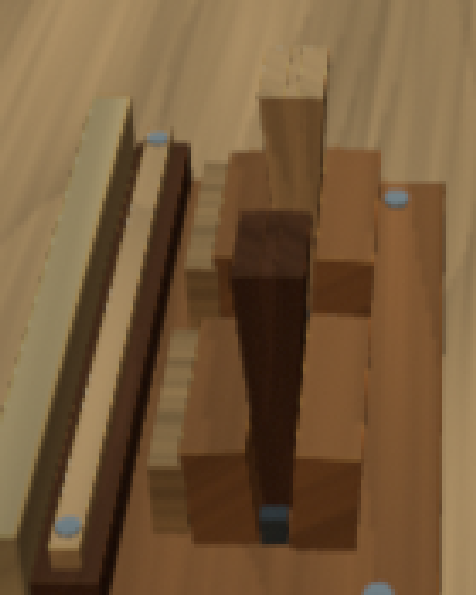

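Walnut's top face centre is at crop (163,315), i.e. pixel (126.6,236.1). Beech is at crop (487,292), pixel (200.2,230.9). In the side crop the walnut top centre is at (272,245), which is pixel (270,337). The measured spacing of 0.099 m matches the given 100 mm. Now I refine the box and cross-check with the side view.

```bash
python3 - <<'E'
from h import *
from scipy.spatial.transform import Rotation as Ro
t=cv2.imread("pics/top0.png"); s=cv2.imread("pics/side0.png")
a=cv2.resize(t[198:260,455:530],None,fx=7,fy=7,interpolation=cv2.INTER_NEAREST)
b=cv2.resize(s[175:225,278:328],None,fx=5,fy=5,interpolation=cv2.INTER_NEAREST)
b=cv2.copyMakeBorder(b,0,a.shape[0]-b.shape[0],0,0,cv2.BORDER_CONSTANT)
cv2.imwrite("pics/c_box.png",np.hstack([a,b]))
w=ray("top",126.6,236.1,.112);be=ray("top",200.2,230.9,.112)
print("walnut",w.round(4),"beech",be.round(4),np.degrees(np.arctan2(*(be-w)[:2])))
f=lambda x,y,k=(90,165,4.4):(k[0]+x/k[2]-.5,k[1]+y/k[2]-.5)
for A,B in (((77,162),(685,122)),((123,443),(711,404))):
    d=ray("top",*f(*B),.012)-ray("top",*f(*A),.012); print("jig dir",np.degrees(np.arctan2(d[0],-d[1])))
print("side walnut",ray("side",269.5,336.5,.112).round(4),"side beech",ray("side",190+293/3.4-.5,265+72/3.4-.5,.112).round(4))
print(Ro.from_quat(r.read_state()["orientation"]).as_matrix().round(3))
E
```

```text
walnut [0.5548 0.2172 0.112 ] beech [0.5606 0.1173 0.112 ] 176.6309231285862
jig dir 3.2005420231511126
jig dir 3.0300347583422553
side walnut [0.557 0.216 0.112] side beech [0.5632 0.1156 0.112 ]
[[-0.915 -0.001  0.404]
 [-0.404  0.002 -0.915]
 [-0.    -1.    -0.002]]
```

View pics/c_box.png

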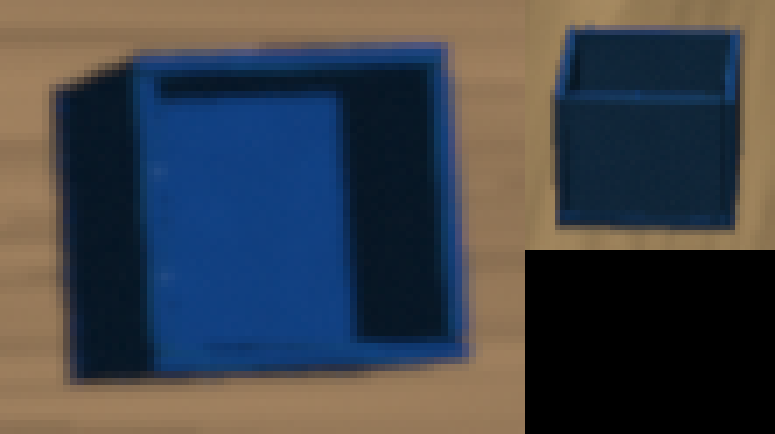

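```bash
python3 - <<'E'
from h import *
P=[ray("top",455+x/7-.5,198+y/7-.5,.056) for x,y in ((130,55),(450,42),(470,358),(150,375))]
Q=[ray("side",278+(x-525)/5-.5,175+y/5-.5,.056) for x,y in ((568,28),(742,30),(735,97),(555,97))]
for q in (P,Q):
    q=np.array(q); print(q.round(4).tolist(), q.mean(0).round(4), np.linalg.norm(q-np.roll(q,-1,0),axis=1).round(3))
E
```

```text
[[0.5998, -0.2806, 0.056], [0.6018, -0.3507, 0.056], [0.5331, -0.352, 0.056], [0.5303, -0.2823, 0.056]] [ 0.5662 -0.3164  0.056 ] [0.07  0.069 0.07  0.069]
[[0.6046, -0.3522, 0.056], [0.535, -0.3551, 0.056], [0.5338, -0.2899, 0.056], [0.6019, -0.285, 0.056]] [ 0.5688 -0.3205  0.056 ] [0.07  0.065 0.068 0.067]
```

Call:
servo_tool --deltas '[[[0,0,0],[0,-0.121,0],1],[[0,0,0],[0,-0.121,0],1],[[0,0,0],[0,-0.121,0],1],[[0,0,0],[0,-0.121,0],1],[[0,0,0],[0,-0.121,0],1],[[0,0,0],[0,-0.121,0],1],[[0,0,0],[0,-0.121,0],1],[[0,0,0],[0,-0.121,0],1],[[0,0,0],[0,-0.121,0],1],[[0,0,0],[0,-0.121,0],1],[[0,0,0],[0,0,0],1],[[0,0,0],[0,0,0],1]]' --grip_force 55

```text
t: 1.1
tcp_pos: [0.2524, -0.5715, 0.2411]
orientation: [-0.513, 0.487, -0.487, 0.513]
wrist_force: [0.3, -0.0, -0.2]
grip_width: 1.001
```

Call:
servo_tool --deltas '[[[-3.75,0,1.69],[0,0,0],1],[[-3.75,0,1.69],[0,0,0],1],[[-3.75,0,1.69],[0,0,0],1],[[-3.75,0,1.69],[0,0,0],1],[[-3.75,0,1.69],[0,0,0],1],[[-3.75,0,1.69],[0,0,0],1],[[-3.75,0,1.69],[0,0,0],1],[[-3.75,0,1.69],[0,0,0],1],[[-3.75,0,1.69],[0,0,0],1],[[-3.75,0,1.69],[0,0,0],1],[[-3.75,0,1.69],[0,0,0],1],[[-3.75,0,1.69],[0,0,0],1],[[-3.75,0,1.69],[0,0,0],1],[[-3.75,0,1.69],[0,0,0],1],[[-3.75,0,1.69],[0,0,0],1],[[-3.75,0,1.69],[0,0,0],1],[[-3.75,0,1.69],[0,0,0],1],[[-3.75,0,1.69],[0,0,0],1],[[-3.75,0,1.69],[0,0,0],1],[[-1.95,0,0.9],[0,0,0],1]]'

```text
t: 2.77
tcp_pos: [0.5424, 0.1814, 0.2414]
orientation: [-0.513, 0.487, -0.486, 0.514]
wrist_force: [-0.2, -0.5, 0.5]
grip_width: 1.003
```

Call:
servo_tool --deltas '[[[-3.75,0,1.69],[0,0,0],1],[[0,0,0],[0,0,0],1],[[0,0,0],[0,0,0],1],[[0,0,0],[0,0,0],1]]'

```text
t: 3.1
tcp_pos: [0.5562, 0.2155, 0.241]
orientation: [0.514, -0.487, 0.486, -0.513]
wrist_force: [-0.3, 0.2, 0.0]
grip_width: 0.999
```

```bash
cat >> h.py <<'E'
from scipy.spatial.transform import Rotation as Ro
def to(X):
    s=r.read_state(); M=Ro.from_quat(s["orientation"]).as_matrix()
    print("tcp",s["tcp_pos"].round(4),"z axis",M[:,2].round(3),"tool cm",(M.T@(np.array(X)-s["tcp_pos"])*100).round(2),"F",s["wrist_force"].round(1))
E
python3 -c "
from h import *
to([.556,.2166,.087])"
```

```text
tcp [0.5562 0.2155 0.241 ] z axis [ 0.999  0.054 -0.001] tool cm [-1.20e-01  1.54e+01  1.00e-02] F [-0.3  0.2  0. ]
```

Call:
servo_tool --deltas '[[[-0.1,2,0],[0,0,0],1],[[0,2,0],[0,0,0],1],[[0,2,0],[0,0,0],1],[[0,2,0],[0,0,0],1],[[0,2,0],[0,0,0],1],[[0,2,0],[0,0,0],1],[[0,1.5,0],[0,0,0],1],[[0,1.0,0],[0,0,0],1],[[0,0.6,0],[0,0,0],1],[[0,0.3,0],[0,0,0],1],[[0,0,0],[0,0,0],1],[[0,0,0],[0,0,0],1]]'

```text
t: 4.1
tcp_pos: [0.5572, 0.2166, 0.0886]
orientation: [-0.513, 0.486, -0.486, 0.514]
wrist_force: [0.0, 0.2, -0.2]
grip_width: 1.001
```

```bash
python3 - <<'E'
from h import *
im=r.capture("side")[:,:,::-1]; to([.556,.2166,.087])
cv2.imwrite("pics/s1.png",cv2.resize(im[200:440,170:390],None,fx=2.5,fy=2.5))
E
```

```text
tcp [0.5574 0.2167 0.0888] z axis [0.999 0.055 0.002] tool cm [ 0.01  0.18 -0.14] F [ 0.7 -0.4  0.2]
```

View pics/s1.png

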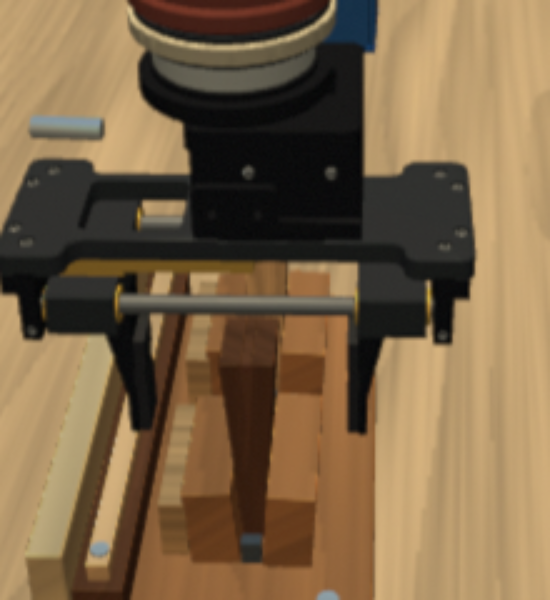

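The fingers straddle the walnut head evenly: tips at about (145,420) and (355,420), head centre near (250,345). Now I close.

Call:
servo_tool --deltas '[[[0,0.15,0],[0,0,0],1],[[0,0,0],[0,0,0],-1],[[0,0,0],[0,0,0],-1],[[0,0,0],[0,0,0],-1],[[0,0,0],[0,0,0],-1],[[0,0,0],[0,0,0],-1],[[0,0,0],[0,0,0],-1],[[0,0,0],[0,0,0],-1],[[0,0,0],[0,0,0],-1],[[0,0,0],[0,0,0],-1],[[0,0,0],[0,0,0],-1],[[0,0,0],[0,0,0],-1]]'

```text
t: 5.15
tcp_pos: [0.5565, 0.2167, 0.086]
orientation: [0.514, -0.486, 0.486, -0.514]
wrist_force: [-0.0, -0.5, -0.8]
grip_width: 0.26
```

Call:
servo_tool --deltas '[[[0.15,0,0],[0,0,0.02],-1],[[0.15,0,0],[0,0,0.02],-1],[[0.15,0,0],[0,0,0.02],-1],[[0.15,0,0],[0,0,0.02],-1],[[0.15,0,0],[0,0,0.02],-1],[[0.15,0,0],[0,0,0.02],-1],[[0.15,0,0],[0,0,0.02],-1],[[0,0,0],[0,0,0],-1],[[0,0,0],[0,0,0],-1],[[0,0,0],[0,0,0],-1]]'

```text
t: 5.98
tcp_pos: [0.5574, 0.2062, 0.0873]
orientation: [-0.477, 0.521, -0.449, 0.547]
wrist_force: [-5.9, 0.2, 12.3]
grip_width: 0.258
```

```bash
python3 - <<'E'
from h import *
im=r.capture("top")[:,:,::-1]; to([.5565,.2167,.086]); print(r.read_state()["torque"])
s=r.capture("side")[:,:,::-1]
a=cv2.resize(im[165:285,90:270],None,fx=2.2,fy=2.2); b=cv2.resize(s[240:440,190:330],(280,400))
a=cv2.copyMakeBorder(a,0,400-a.shape[0],0,0,cv2.BORDER_CONSTANT)
cv2.imwrite("pics/s2.png",np.hstack([a,b]))
E
```

```text
tcp [0.5574 0.2062 0.0872] z axis [0.999 0.055 0.001] tool cm [-1.02  0.27 -0.03] F [-6.3  1.3 11.8]
[0.24417027 0.8425965  0.06992429]
```

View pics/s2.png

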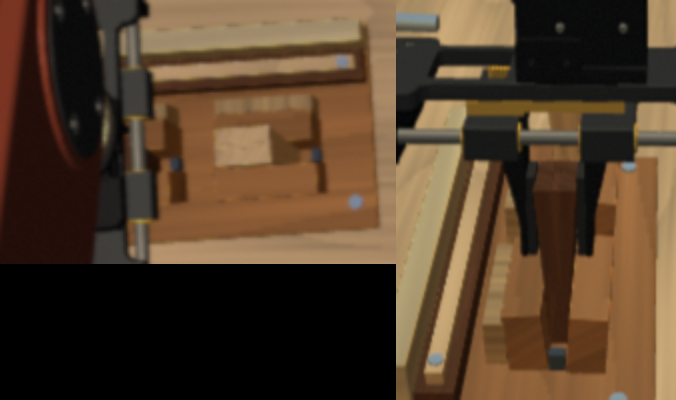

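The walnut is still in the jig and leaning towards the beech, gripped (side panel, head near (555,180)). The beech is unmoved, with its top near (243,145) in the top panel. Measured head shift is 10.2 mm. Next I swing the other way.

Call:
servo_tool --deltas '[[[-0.15,0,0],[0,0,-0.02],-1],[[-0.15,0,0],[0,0,-0.02],-1],[[-0.15,0,0],[0,0,-0.02],-1],[[-0.15,0,0],[0,0,-0.02],-1],[[-0.15,0,0],[0,0,-0.02],-1],[[-0.15,0,0],[0,0,-0.02],-1],[[-0.15,0,0],[0,0,-0.02],-1],[[-0.15,0,0],[0,0,-0.02],-1],[[-0.15,0,0],[0,0,-0.02],-1],[[-0.15,0,0],[0,0,-0.02],-1],[[-0.15,0,0],[0,0,-0.02],-1],[[-0.15,0,0],[0,0,-0.02],-1],[[-0.15,0,0],[0,0,-0.02],-1],[[-0.15,0,0],[0,0,-0.02],-1],[[0,0,0],[0,0,0],-1],[[0,0,0],[0,0,0],-1],[[0,0,0],[0,0,0],-1]]'

```text
t: 7.5
tcp_pos: [0.5562, 0.2274, 0.0871]
orientation: [0.547, -0.448, 0.521, -0.478]
wrist_force: [-5.4, -2.4, 13.1]
grip_width: 0.264
```

```bash
python3 - <<'E'
from h import *
to([.5565,.2167,.086]); print(r.read_state()["torque"])
s=r.capture("side")[:,:,::-1]
cv2.imwrite("pics/s3.png",cv2.resize(s[240:440,190:330],(420,600)))
E
```

```text
tcp [0.5562 0.2274 0.0871] z axis [0.998 0.056 0.   ] tool cm [ 1.05  0.26 -0.03] F [-5.4 -2.4 13.1]
[-0.68673575  0.73666635 -0.07697774]
```

View pics/s3.png

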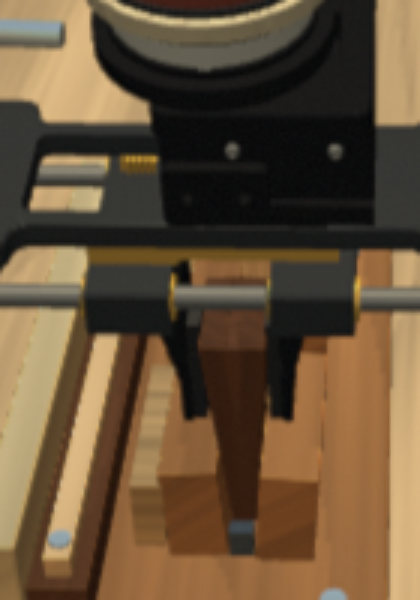

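The walnut is now tilted the other way (head at (235,330) in the crop), still gripped and with its foot in the jig. Measured shift past upright is 10.7 mm. Now back towards the beech.

Call:
servo_tool --deltas '[[[0.15,0,0],[0,0,0.02],-1],[[0.15,0,0],[0,0,0.02],-1],[[0.15,0,0],[0,0,0.02],-1],[[0.15,0,0],[0,0,0.02],-1],[[0.15,0,0],[0,0,0.02],-1],[[0.15,0,0],[0,0,0.02],-1],[[0.15,0,0],[0,0,0.02],-1],[[0.15,0,0],[0,0,0.02],-1],[[0.15,0,0],[0,0,0.02],-1],[[0.15,0,0],[0,0,0.02],-1],[[0.15,0,0],[0,0,0.02],-1],[[0.15,0,0],[0,0,0.02],-1],[[0.15,0,0],[0,0,0.02],-1],[[0.15,0,0],[0,0,0.02],-1],[[0,0,0],[0,0,0],-1],[[0,0,0],[0,0,0],-1],[[0,0,0],[0,0,0],-1]]'

```text
t: 8.97
tcp_pos: [0.5574, 0.2064, 0.0873]
orientation: [-0.478, 0.521, -0.449, 0.547]
wrist_force: [-6.1, 2.6, 12.6]
grip_width: 0.262
```

```bash
python3 -c "
from h import *
to([.5565,.2167,.086])"
```

```text
tcp [0.5574 0.2064 0.0873] z axis [0.999 0.055 0.   ] tool cm [-1.    0.27 -0.03] F [-6.1  2.6 12.6]
```

Call:
servo_tool --deltas '[[[-0.15,0,0],[0,0,-0.02],-1],[[-0.15,0,0],[0,0,-0.02],-1],[[-0.15,0,0],[0,0,-0.02],-1],[[-0.15,0,0],[0,0,-0.02],-1],[[-0.15,0,0],[0,0,-0.02],-1],[[-0.15,0,0],[0,0,-0.02],-1],[[-0.15,0,0],[0,0,-0.02],-1],[[0,0,0],[0,0,0],-1],[[0,-0.3,0],[0,0,0],-1],[[0,-0.3,0],[0,0,0],-1],[[0,-0.3,0],[0,0,0],-1],[[0,-0.4,0],[0,0,0],-1],[[0,-0.5,0],[0,0,0],-1],[[0,-0.5,0],[0,0,0],-1],[[0,-0.5,0],[0,0,0],-1],[[0,-0.5,0],[0,0,0],-1]]'

```text
t: 10.3
tcp_pos: [0.5565, 0.2168, 0.1205]
orientation: [-0.513, 0.486, -0.486, 0.514]
wrist_force: [-1.3, -0.1, -1.3]
grip_width: 0.259
```

Call:
servo_tool --deltas '[[[0,-1,0],[0,0,0],-1],[[0,-1,0],[0,0,0],-1],[[0,-1,0],[0,0,0],-1],[[0,-1,0],[0,0,0],-1],[[0,-1,0],[0,0,0],-1],[[0,-1,0],[0,0,0],-1],[[0,-1.5,0],[0,0,0],-1],[[0,-1.5,0],[0,0,0],-1],[[0,-1.5,0],[0,0,0],-1],[[0,-1.5,0],[0,0,0],-1],[[0,-1,0],[0,0,0],-1],[[0,0,0],[0,0,0],-1],[[0,0,0],[0,0,0],-1]]'

```text
t: 11.38
tcp_pos: [0.5569, 0.2167, 0.2503]
orientation: [-0.513, 0.486, -0.486, 0.514]
wrist_force: [-0.3, 0.2, -1.0]
grip_width: 0.262
```

```bash
python3 - <<'E'
from h import *
to([.567,-.318,.215]); 
s=r.capture("side")[:,:,::-1]; t=r.capture("top")[:,:,::-1]
a=cv2.resize(s[100:440,170:400],(406,600)); b=cv2.resize(t[150:300,80:280],(380,285))
b=cv2.copyMakeBorder(b,0,315,0,0,cv2.BORDER_CONSTANT)
cv2.imwrite("pics/s4.png",np.hstack([a,b]))
E
```

```text
tcp [0.5569 0.2167 0.2503] z axis [0.998 0.055 0.001] tool cm [53.45  3.52 -1.93] F [-0.3  0.2 -1. ]
```

View pics/s4.png

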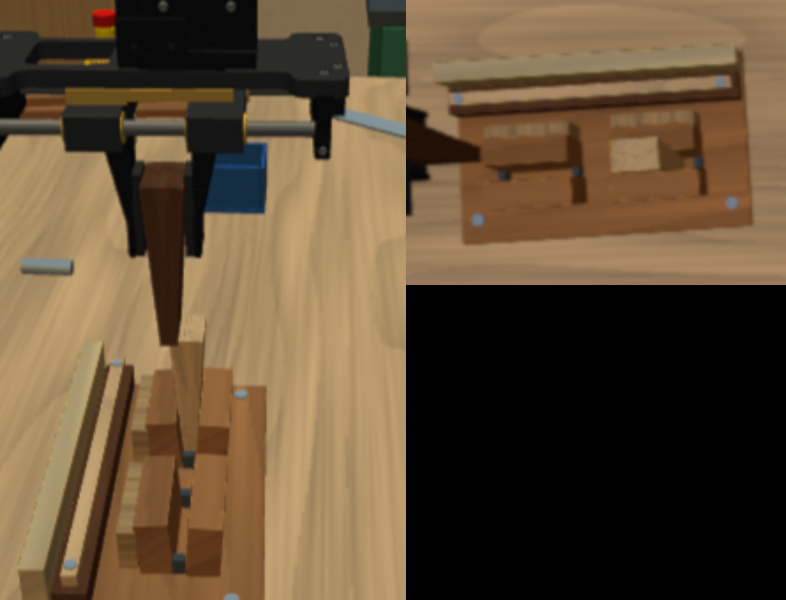

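The walnut is out and held upright (side panel, foot at (168,345)). The beech is still seated, with its top at (635,155) in the top panel. Next I carry it over to the box.

Call:
servo_tool --deltas '[[[1.5,0,0],[0,0,0],-1],[[2.5,0,-0.1],[0,0,0],-1],[[3,0,-0.1],[0,0,0],-1],[[3,0,-0.1],[0,0,0],-1],[[3,0,-0.1],[0,0,0],-1],[[3,0,-0.1],[0,0,0],-1],[[3,0,-0.1],[0,0,0],-1],[[3,0,-0.1],[0,0,0],-1],[[3,0,-0.1],[0,0,0],-1],[[3,0,-0.1],[0,0,0],-1],[[3,0,-0.1],[0,0,0],-1],[[3,0,-0.1],[0,0,0],-1],[[3,0,-0.1],[0,0,0],-1],[[3,0,-0.1],[0,0,0],-1],[[3,0,-0.1],[0,0,0],-1],[[3,0,-0.1],[0,0,0],-1],[[3,0,-0.1],[0,0,0],-1],[[2.5,0,-0.1],[0,0,0],-1],[[1.5,0,-0.1],[0,0,0],-1],[[0.5,0,-0.1],[0,0,0],-1]]'

```text
t: 13.15
tcp_pos: [0.5661, -0.3206, 0.2481]
orientation: [0.513, -0.487, 0.486, -0.513]
wrist_force: [-0.0, 0.2, -0.2]
grip_width: 0.262
```

Call:
servo_tool --deltas '[[[0,0,0],[0,0,0],-1],[[0,1,0],[0,0,0],-1],[[0,1.5,0],[0,0,0],-1],[[0,1.5,0],[0,0,0],-1],[[0,1.5,0],[0,0,0],-1],[[0,1,0],[0,0,0],-1],[[0,0.5,0],[0,0,0],-1],[[0,0,0],[0,0,0],-1],[[0,0,0],[0,0,0],-1],[[0,0,0],[0,0,0],-1]]'

```text
t: 13.98
tcp_pos: [0.5676, -0.3186, 0.1808]
orientation: [-0.514, 0.485, -0.487, 0.514]
wrist_force: [-0.1, -0.4, -0.7]
grip_width: 0.258
```

```bash
python3 - <<'E'
from h import *
to([.567,-.318,.083]); 
s=r.capture("side")[:,:,::-1]; t=r.capture("top")[:,:,::-1]
a=cv2.resize(s[120:240,240:360],(400,400)); b=cv2.resize(t[180:270,440:540],(400,360))
b=cv2.copyMakeBorder(b,0,40,0,0,cv2.BORDER_CONSTANT)
cv2.imwrite("pics/s5.png",np.hstack([a,b]))
E
```

```text
tcp [ 0.5676 -0.3186  0.1808] z axis [0.998 0.055 0.001] tool cm [-0.08  9.78 -0.07] F [-0.1 -0.4 -0.7]
```

View pics/s5.png

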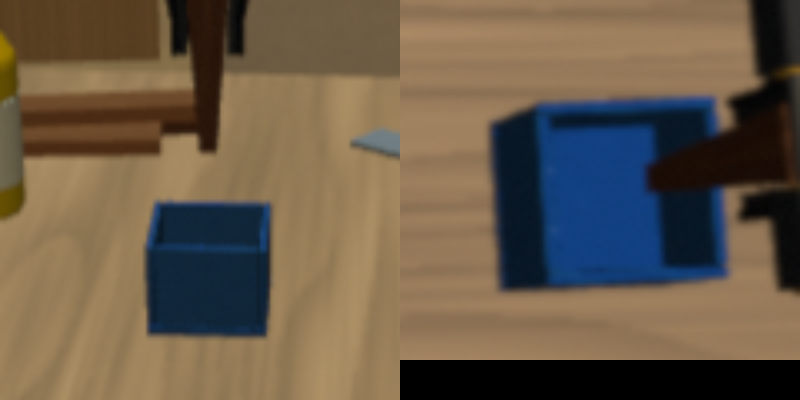

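The foot (side panel (208,150)) is centred over the mouth, which spans 150–270. I lower it now.

Call:
servo_tool --deltas '[[[-0.1,1,0],[0,0,0],-1],[[0,1,0],[0,0,0],-1],[[0,1,0],[0,0,0],-1],[[0,1,0],[0,0,0],-1],[[0,1,0],[0,0,0],-1],[[0,1,0],[0,0,0],-1],[[0,1,0],[0,0,0],-1],[[0,0.5,0],[0,0,0],-1],[[0,0.5,0],[0,0,0],-1],[[0,0.5,0],[0,0,0],-1],[[0,0.3,0],[0,0,0],-1],[[0,0.3,0],[0,0,0],-1],[[0,0.2,0],[0,0,0],-1],[[0,0.2,0],[0,0,0],-1],[[0,0,0],[0,0,0],-1],[[0,0,0],[0,0,0],-1]]'

```text
t: 15.42
tcp_pos: [0.567, -0.3176, 0.0848]
orientation: [-0.514, 0.486, -0.486, 0.514]
wrist_force: [-0.1, 0.7, 0.4]
grip_width: 0.259
```

```bash
python3 - <<'E'
from h import *
to([.567,-.318,.081]); 
s=r.capture("side")[:,:,::-1]; t=r.capture("top")[:,:,::-1]
a=cv2.resize(s[120:240,240:360],(400,400)); b=cv2.resize(t[180:270,440:540],(400,360))
b=cv2.copyMakeBorder(b,0,40,0,0,cv2.BORDER_CONSTANT)
cv2.imwrite("pics/s6.png",np.hstack([a,b]))
E
```

```text
tcp [ 0.567  -0.3176  0.0848] z axis [0.998 0.055 0.   ] tool cm [ 0.04  0.38 -0.  ] F [-0.1  0.7  0.4]
```

View pics/s6.png

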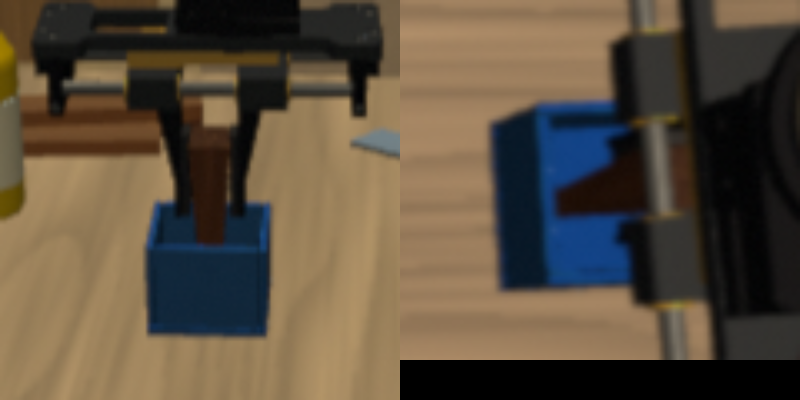

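The wedge is foot-down well inside the box with the fingertips above the rim, and there is no contact force. I lower the last 3 mm or so and then release.

Call:
servo_tool --deltas '[[[0,0.1,0],[0,0,0],-1],[[0,0.1,0],[0,0,0],-1],[[0,0.1,0],[0,0,0],-1],[[0,0,0],[0,0,0],-1],[[0,0,0],[0,0,0],-1]]' --grip_force 20

```text
t: 15.93
tcp_pos: [0.5668, -0.3175, 0.0815]
orientation: [0.514, -0.486, 0.486, -0.514]
wrist_force: [-0.2, -0.5, -1.1]
grip_width: 0.271
```

```bash
python3 -c "
from h import *
to([.567,-.318,.081])"
```

```text
tcp [ 0.5668 -0.3175  0.0815] z axis [ 0.998  0.055 -0.   ] tool cm [0.05 0.05 0.01] F [-0.2 -0.5 -1.1]
```

Call:
servo_tool --deltas '[[[0,0.1,0],[0,0,0],-1],[[0,0,0],[0,0,0],-1],[[0,0,0],[0,0,0],-0.3],[[0,0,0],[0,0,0],-0.2],[[0,0,0],[0,0,0],0],[[0,0,0],[0,0,0],0.2],[[0,0,0],[0,0,0],0.5],[[0,0,0],[0,0,0],1],[[0,0,0],[0,0,0],1],[[0,0,0],[0,0,0],1],[[0,0,0],[0,0,0],1],[[0,0,0],[0,0,0],1],[[0,0,0],[0,0,0],1]]'

```text
t: 17.02
tcp_pos: [0.567, -0.3176, 0.0807]
orientation: [-0.514, 0.486, -0.486, 0.514]
wrist_force: [0.4, 0.4, -0.1]
grip_width: 0.965
```

Call:
servo_tool --deltas '[[[0,-0.5,0],[0,0,0],1],[[0,-0.5,0],[0,0,0],1],[[0,-1,0],[0,0,0],1],[[0,-1,0],[0,0,0],1],[[0,-1.5,0],[0,0,0],1],[[0,-2,0],[0,0,0],1],[[0,-2,0],[0,0,0],1],[[0,-2,0],[0,0,0],1],[[0,-2,0],[0,0,0],1],[[0,-2,0],[0,0,0],1],[[-3,0,0],[0,0,0],1],[[-3,0,0],[0,0,0],1],[[-3,0,0],[0,0,0],1],[[-3,0,0],[0,0,0],1],[[0,0,0],[0,0,0],1],[[0,0,0],[0,0,0],1]]'

```text
t: 18.35
tcp_pos: [0.5608, -0.1965, 0.2273]
orientation: [-0.514, 0.485, -0.486, 0.514]
wrist_force: [-0.3, -1.3, -0.2]
grip_width: 0.996
```

```bash
python3 - <<'E'
from h import *
to([.567,-.318,.081]); 
s=r.capture("side")[:,:,::-1]; t=r.capture("top")[:,:,::-1]
a=cv2.resize(s[100:440,170:400],(338,500)); b=cv2.resize(t[150:300,80:560],(460,144)); c=cv2.resize(s[120:240,240:360],(350,350))
b=cv2.copyMakeBorder(b,0,6,0,0,cv2.BORDER_CONSTANT); c=cv2.copyMakeBorder(c,0,0,0,110,cv2.BORDER_CONSTANT)
cv2.imwrite("pics/s7.png",np.hstack([a,np.vstack([b,c])]))
E
```

```text
tcp [ 0.5608 -0.1965  0.2273] z axis [0.998 0.058 0.002] tool cm [12.14 14.65 -0.11] F [-0.3 -1.3 -0.2]
```

View pics/s7.png

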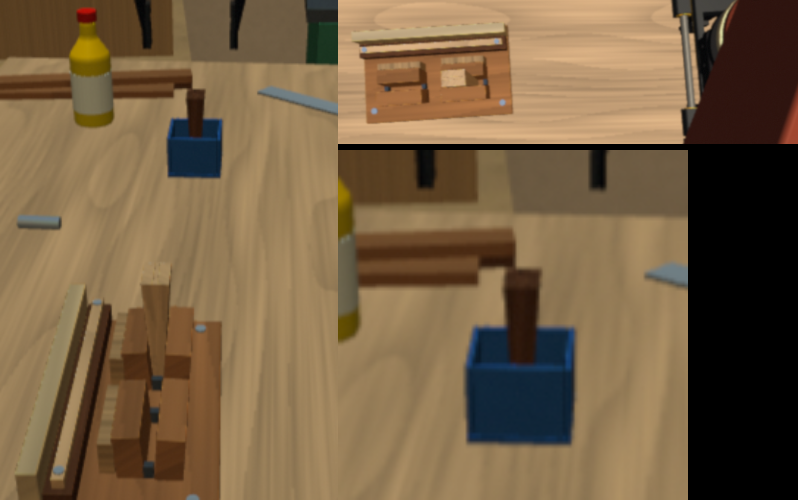

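The walnut stands in the box (head at (522,300) in the zoom), the beech is seated at (157,300), and the arm is clear. I compare the beech pixels with the first picture and sign off.

```bash
python3 - <<'E'
from h import *
t0=cv2.imread("pics/top0.png"); t1=r.capture("top")[:,:,::-1].copy()
g=lambda i: cv2.cvtColor(i[221:245,185:216],cv2.COLOR_BGR2GRAY).astype(np.float32)
print("beech px shift",cv2.phaseCorrelate(g(t0),g(t1)),np.abs(g(t0)-g(t1)).mean())
print(r.sign_off())
E
```

```text
beech px shift ((0.021171756028314448, -0.018594933181592666), 1.0164930013318856) 33.8293
the job is handed in; nothing more can be done
None
```

The walnut wedge is out of the jig and standing foot down in the blue box, and the beech wedge is still seated. I handed the job in at about 18.5 s of the 48 s allowed.

- **Loosening:** I gripped the walnut head across its thickness. I swung it 10.2 mm towards the beech, 10.5–10.7 mm past upright the other way, then 10.0 mm towards the beech again. The highest wrist force I read was about 14 N; readings were only taken at the end of each move.
- **Removal and release:** I brought it back upright, drew it straight up and carried it over to the box. I lowered it, still held, until the foot was about at the box floor, by the gripper height, and released it there.
- **Last checks:** The final pictures show the walnut standing in the box, the beech seated, and the arm clear with the gripper open. The beech shifted only 0.03 px between the first and last top views.
- **Check that disagreed:** Mean grey level around the beech differed by about 34 between those two views. I put this down to a change in lighting or shadow rather than movement, but I did not look into it further.

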